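# Gauge the rest buttons, press the high one home and slide the pallet plate on

### The arm

A 6-joint arm with a two-finger parallel gripper is mounted at the origin on the work surface. World frame = base frame: x ahead of the robot, y to its left, z up, the work surface at z = 0. Lengths are in m, angles in rad, forces in N, time in s.
With the tool pointing down it reaches from about 0.25 to 0.725 m from the base axis. Payload 4 kg.
Tool frame: the origin (TCP) lies at the very end of the fingers, on their centre line; the grasp point (between the pads) lies 19 mm behind it; z points along the fingers, y is the line along which they close (so a half turn about z gives the same grasp; the last joint's range is limited). The gripper opens to 85 mm and grips with 20 to 120 N. Pads are 22 mm wide; open, the fingers measure 114 mm over their backs; the gripper's body (76 mm by 85 mm) begins 54 mm behind the grasp point. The pads swing forward as they close: fully open they stand 13 mm farther back than shut.
Start: joints at [1.176, 0.241, 0.005, 1.335, 0, 1.571], TCP at [0.192, 0.462, 0.231] pointing down, gripper open.
Joint ranges: [-2.72, 2.72], [-1.05, 1.87], [-1.09, 1.28], [-1.99, 2.15], [-1.42, 1.44], [-3.14, 3.14]. Speed limits (rad/s): [2.79, 2.79, 3.14, 3.14, 3.14, 3.14].

### API

Orientations are given as a unit quaternion [x, y, z, w].
In Python, from workcell import bot, vision, workorder gives the robot as it stands.
- The arm moves only by the shell command python3 -m creep 'ROWS' [OPENING]. ROWS is JSON, a list of rows, each a list of 2 entries, a list of its own where there are three numbers: the shift along the tool's x, y, z in mm, then the turn, a rotation vector about the tool's x, y, z in rad. In form: [[[dx, dy, dz], [wx, wy, wz]], ...]. A call has 1 to 12 rows; each row shifts and turns the commanded pose from where the row before left it, along the tool's axes as they then stand; what a row does not reach is not made up. A row lasts 1/8 s, in which the tool goes at most 62.5 mm and 10.7 degrees, less where a joint would pass 70% of its speed; a pose out of reach is approached as far as the arm can. A call is refused whole if a number of a shift passes 62.5 or a number of a turn 0.188, either way. A call with a gripper value outside its range is refused whole. OPENING is the finger opening in mm, from 0 to 85.4, set as the call begins (- or left out, the last holds). The fingers move at their own pace and stop on an object; the grip force is fixed at half the most. Time passes only in rows, so rows that do not move let the fingers close. It gives the time, the measured TCP pose, the force, the opening and the grip force at its end, in the units of the state.
- bot.get_obs(): the state, without advancing time (a new reading comes with each control period).
- vision.camera(name): name is "scene" or "side" or "wrist"; returns a dict with "image" (420x560x3 uint8, blue, green, red), "z_map" (420x560 float32, m along the optical axis (not along the pixel's ray), 0 where there is no reading), "K" (3x3 intrinsics, pixels), "rvec" (rotation vector, rad) and "tvec" (3), from world to camera coordinates, as OpenCV has them; the wrist camera has in their place "tool_from_camera" (4x4, takes a point from camera to tool coordinates, whose origin is the TCP and whose axes are the flange's). Camera axes: x right, y down, z forward; pixel columns grow to the right and rows downward; lengths in m; the calibration is good to about 2 mm. A picture is of the moment at which its call begins: read the wrist's pose just before it.
- workorder.job_done(): hands the job in; it is judged then, once.
Trained networks look in a picture, given as the dict that the camera call returned (one of the last four; its "shot" number tells which), for a name from the list of things; names that differ only in an ending like _2 or _b are one class to them, and where a whole thing is asked for, a point or a joint stands for the part that bears it (a point fixed in the world has none). Each returns a list of dicts, best first, with "score" (0 to 1); they miss things now and then, are a little off and sometimes report something else, mostly with a low value. They report only what shows in the picture. A call takes as long as a camera call. They do not tell look-alikes from the thing itself.
- vision.spot_in(picture, query): "position" ([column, row] in pixels, amid what is visible of it).
- vision.place_of(picture, query): "position" ([column, row] in pixels: a listed point, or the origin of a listed thing).
The state is a dict: "clock": time; "joint_pos": joint angles; "joint_vel": joint speeds; "tau": joint torques, N m; "eef_pos": TCP position; "tool_rot": TCP orientation; "ft_force": force on the tool from outside, world axes, zero at the start; "ft_torque": the same for the moment, N m; "grip_width": finger opening in m; "grasp_force": force on a finger pad.
Only numpy, scipy, OpenCV 4.12 (cv2) and the standard library are available. Lean on these libraries where they do the work, as an engineer would, in place of code of your own. Each camera call takes 0.05 s, during which the arm holds its last target. There are 200 camera calls.

### The job

One of the receiver's four steel rest buttons stands high: with the dial gauge from the blue stand, lightly touch the top of each button in turn, letting the dial settle, from the one with red paint round it clockwise seen from above, never running the plunger to the end of its travel, and put the gauge back upright in its stand. Press the high button down level with the others, then slide the aluminium plate along the deck, without lifting it off, until its holes drop over the two pins and it sits flat on all four buttons. Leave the alternator, spanner and grease jar alone.

Things in the scene. Friction and masses are not known exactly. Their poses are not given: they have to be found in the camera images.
- receiver: Fixed grey pallet receiver, 165 mm (x) by 315 mm (y), nest at its -y end. Origin at bench height under the nest's middle. Base top is 20 mm over the bench; in-feed deck 32.5 mm, from y = 62 to 240 mm; side rails 40.5 mm, full length, inner faces at x = +/-67.5 mm; two brass-coloured bullet-nosed pins 12 mm in diameter, tops 32 mm, at (x, y) = (45, 6) and (-45, -14) mm.
- nest (a point): Middle of the nest at the height of the tops of home rest buttons (26 mm over the bench); where the plate's origin belongs. Axes as the receiver's. The rest buttons are steel discs 20 mm in diameter: three are home and solid; one, at a different place each time, stands 3.5 to 5 mm high.
- spot_1 (a point): Middle of the rest-button place with red paint round it, at home height; receiver (x, y) = (-40, 40) mm. The high button, at this or another spot, is a tight fit: it stays put under less than about 10 N, slides down under a steady push of some 12 to 20 N and stops dead when level with the others.
- spot_2 (a point): The same for the second place going clockwise seen from above: receiver (40, 40) mm.
- spot_3 (a point): The same for the third place: receiver (40, -40) mm.
- spot_4 (a point): The same for the fourth place: receiver (-40, -40) mm.
- plate: Loose aluminium pallet plate 130 (x) by 120 (y) by 10 mm, 0.4 kg; two 16 mm holes at (45, 6) and (-45, -14) mm. Origin: centre of underside. Starts on the deck between the rails (2.5 mm play each side), right way round; slides 130 to 155 mm in the receiver's -y, level on deck and pin tops, and drops 6.5 mm when home, its trailing edge then 2 mm clear of the deck.
- gauge: Loose dial gauge, 0.24 kg, upright in its stand. Origin: centre of the underside of its foot (34 x, 44 y, 8 mm high), which rests on the stand. Above: dial case 56 mm in diameter, 22 mm thick, face to +x; then a black hand grip 62 to 120 mm above the origin, 30 mm (x) by 24 mm (y). Below the foot a stem 14 mm in diameter, 26 mm long, with the plunger under it.
- gauge_tip (a point): Contact point of the gauge: lowest point of the brass ball (10 mm in diameter) at the plunger's end, 50 mm below the gauge's origin when free. It moves up as the plunger is pushed in.
- plunger (a joint): Dial reading: how far the plunger is pushed in, 0 (free) to 0.012 m (end of travel; stay below 0.011). Spring: about 1 N when it starts to move, plus 0.45 N per mm.
- high_button (a joint): How far the high button, wherever it is, has been pressed down: 0 to 0.0015 m at the start (5 to 3.5 mm high), 0.005 m when level with the other three.
- stand: Fixed blue gauge stand: block 80 mm (x) by 70 mm (y) by 60 mm high, through hole 26 mm in diameter in the middle for stem and plunger. Origin: centre of its underside.
- stand_top (a point): Middle of the hole's mouth on top of the stand, 60 mm over the bench; where the gauge's origin belongs.
- alternator: Bystander: a heavy alternator on its mounting foot, 160 mm long, 125 mm in diameter. Origin: centre of its underside.
- spanner: Bystander: a steel spanner 190 mm long lying on the bench. Origin: centre of its underside.
- grease: Bystander: a grease jar, 70 mm in diameter, 85 mm high. Origin: centre of its underside.
Mind the look-alikes: they are no part of the job. What is shaped like the gauge but pink is not meant. There is more than one size of the plate; the one meant has the size given above.

How it is judged:
By the outcome, as a careful person would: the job done as asked, in the order asked, and still so for the second after the job is handed in, with the robot touching nothing.
It also fails if it takes over 72 s, if anything falls off the work surface, if the arm or the gripper's body presses on something with over 40 N, if the wrist force passes 120 N, or if a joint passes its speed limit or range.

## Working session

There is one attempt and no reset: what is moved stays moved. The work goes in short steps, Python scripts to look and compute and a shell command to move; the robot and the scene stay as the last step left them, time stands still between calls to the robot, and variables do not carry over. Pictures are saved under pics/ and viewed, at most 12 in all, crops included, and the job is handed in when it is done.

```bash
mkdir -p pics; cat > h.py <<'E'
import numpy as np, cv2
from scipy.spatial.transform import Rotation as R
from workcell import bot, vision, workorder
def w2c(p):
    if 'rvec' in p:
        T=np.eye(4); T[:3,:3]=cv2.Rodrigues(np.array(p['rvec'],float))[0]; T[:3,3]=np.ravel(p['tvec']); return T
    return np.linalg.inv(p['T'])
def shot(name):
    o=bot.get_obs(); p=vision.camera(name)
    if name=='wrist':
        T=np.eye(4); T[:3,:3]=R.from_quat(o['tool_rot']).as_matrix(); T[:3,3]=o['eef_pos']; p['T']=T@np.array(p['tool_from_camera'])
    return p
def ray(p,uv):
    C=np.linalg.inv(w2c(p)); d=C[:3,:3]@np.linalg.inv(p['K'])@np.array([uv[0],uv[1],1.]); return C[:3,3],d
def onz(p,uv,z):
    o,d=ray(p,uv); return o+d*(z-o[2])/d[2]
def dep(p,uv):
    o,d=ray(p,uv); return o+d*p['z_map'][int(round(uv[1])),int(round(uv[0]))]
def cloud(p):
    v,u=np.mgrid[:420,:560]; z=p['z_map']; k=np.linalg.inv(p['K'])
    P=(np.stack([u,v,np.ones_like(u)],-1)@k.T)*z[...,None]; C=np.linalg.inv(w2c(p)); W=P@C[:3,:3].T+C[:3,3]; W[z<=0]=np.nan; return W
def proj(p,X):
    T=w2c(p); c=np.atleast_2d(X)@T[:3,:3].T+T[:3,3]; q=c@p['K'].T; return q[:,:2]/q[:,2:]
def save(p,n): cv2.imwrite('pics/'+n+'.png',p['image'])
E
python3 - <<'E'
from h import *
o=bot.get_obs(); print({k:np.round(v,3).tolist() for k,v in o.items()})
ps={n:shot(n) for n in ('scene','side')}
im=np.vstack([p['image'] for p in ps.values()]); 
for n,p in ps.items():
    save(p,n+'0'); print(n,'cam',np.round(np.linalg.inv(w2c(p))[:3,3],3))
    for q in ['receiver','nest','spot_1','spot_2','spot_3','spot_4','plate','gauge','stand_top','alternator','spanner','grease','gauge_tip']:
        h=0
        z={'nest':.026,'spot_1':.026,'spot_2':.026,'spot_3':.026,'spot_4':.026,'plate':.0325,'gauge':.06,'stand_top':.06}.get(q,0)
        print(q,[(round(d['score'],2),np.round(d['position']).tolist(),np.round(onz(p,d['position'],z)[:2],3).tolist()) for d in vision.place_of(p,q)[:4]])
E
```

```text
{'clock': 0.0, 'joint_pos': [1.176, 0.241, 0.004, 1.335, -0.0, 1.571], 'joint_vel': [-0.002, -0.0, -0.002, -0.001, -0.002, -0.001], 'tau': [0.001, -37.232, 25.241, 0.017, 0.0, -0.0], 'eef_pos': [0.192, 0.461, 0.23], 'tool_rot': [0.196, 0.981, -0.001, -0.0], 'ft_force': [0.697, 1.07, 0.321], 'ft_torque': [0.005, 0.017, 0.017], 'grasp_force': 0.0, 'grip_width': 0.086}
scene cam [ 1.132 -0.411  0.644]
receiver [(0.77, [249.0, 239.0], [0.53, -0.135]), (0.38, [118.0, 272.0], [0.481, -0.421])]
nest [(0.82, [250.0, 232.0], [0.533, -0.134]), (0.48, [230.0, 228.0], [0.499, -0.168])]
spot_1 [(0.71, [259.0, 219.0], [0.505, -0.096]), (0.58, [274.0, 240.0], [0.583, -0.098]), (0.56, [243.0, 250.0], [0.576, -0.173])]
spot_2 [(0.71, [259.0, 219.0], [0.505, -0.096]), (0.58, [274.0, 240.0], [0.583, -0.098]), (0.56, [243.0, 250.0], [0.576, -0.173])]
spot_3 [(0.71, [259.0, 219.0], [0.505, -0.096]), (0.58, [274.0, 240.0], [0.583, -0.098]), (0.56, [243.0, 250.0], [0.576, -0.173])]
spot_4 [(0.71, [259.0, 219.0], [0.505, -0.096]), (0.58, [274.0, 240.0], [0.583, -0.098]), (0.56, [243.0, 250.0], [0.576, -0.17
[... 1254 characters left out ...]
8.0, 223.0], [0.592, -0.078]), (0.88, [271.0, 255.0], [0.501, -0.166]), (0.77, [301.0, 244.0], [0.578, -0.177]), (0.76, [253.0, 238.0], [0.507, -0.089])]
plate [(0.69, [244.0, 210.0], [0.555, 0.015]), (0.64, [164.0, 246.0], [0.327, 0.013]), (0.2, [182.0, 161.0], [0.566, 0.338])]
gauge [(0.87, [146.0, 174.0], [0.43, 0.296]), (0.8, [183.0, 162.0], [0.541, 0.286]), (0.47, [302.0, 246.0], [0.547, -0.217])]
stand_top [(0.81, [183.0, 162.0], [0.543, 0.287])]
alternator [(0.59, [341.0, 334.0], [0.473, -0.417]), (0.36, [336.0, 197.0], [0.81, -0.059])]
spanner [(0.75, [338.0, 195.0], [0.819, -0.053])]
grease [(0.79, [248.0, 167.0], [0.726, 0.234]), (0.72, [182.0, 162.0], [0.592, 0.392])]
gauge_tip []
```

View pics/scene0.png

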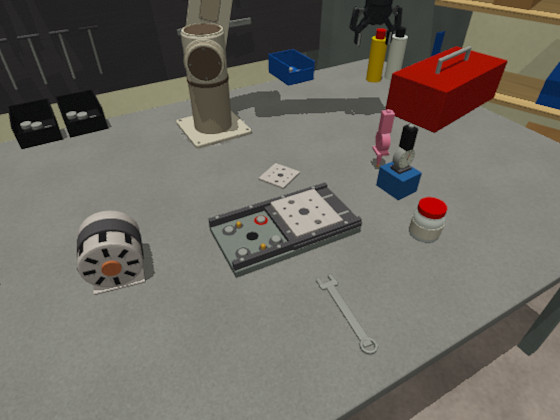

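View pics/side0.png

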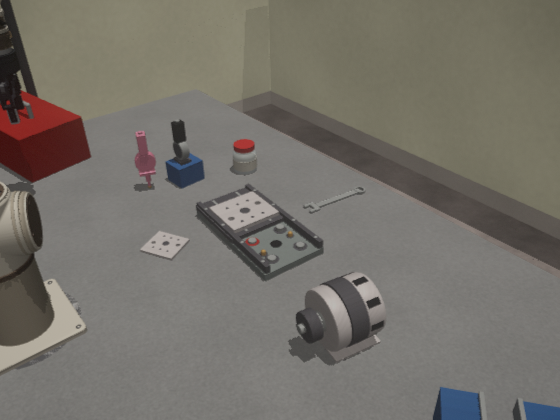

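Scene: the blue stand is at (400,178) with the black-gripped gauge at (407,140). The pink look-alike is at (385,130) and the red-ringed button at (261,219). The full-size plate is on the deck at (306,212), and the small decoy plate on the bench at (280,175). Next I'll fit the poses from the depth data and plan the first move.

```bash
cat >> h.py <<'E'
def go(x,y,z,ydeg=None):
    o=bot.get_obs(); M=R.from_quat(o['tool_rot']).as_matrix(); d=(np.array([x,y,z])-o['eef_pos'])*1e3
    yy=np.degrees(np.arctan2(M[1,1],M[0,1])); print('now',np.round(o['eef_pos'],4),'yaw_y',round(yy,2),'tilt',np.round(M[:2,2],4),'F',np.round(o['ft_force'],1),'w',round(o['grip_width'],4),'t',round(o['clock'],2))
    print(' shift tool mm',np.round(M.T@d,1))
    if ydeg is not None:
        a=-((ydeg-yy+90)%180-90); print(' turn z rad',round(np.radians(a),3))
E
python3 - <<'E'
from h import *
p=shot('wrist'); print(np.round(p['tool_from_camera'],3).tolist(), np.round(p['K'],0).tolist())
for n in('scene','side'):
    p=shot(n); W=cloud(p).reshape(-1,3); c=W[(np.abs(W[:,0]-.546)<.07)&(np.abs(W[:,1]-.289)<.07)]
    im=p['image'].reshape(-1,3)[(np.abs(W[:,0]-.546)<.07)&(np.abs(W[:,1]-.289)<.07)]
    for a,b in((.055,.065),(.065,.09),(.09,.118),(.126,.177),(.177,.19)):
        s=c[(c[:,2]>a)&(c[:,2]<b)]
        if len(s)>5: print(n,a,b,len(s),np.round(s.mean(0),3),cv2.minAreaRect(s[:,:2].astype(np.float32)*1000))
    # receiver rails
    r=W[(W[:,2]>.036)&(W[:,2]<.045)&(np.abs(W[:,0]-.54)<.15)&(np.abs(W[:,1]+.05)<.25)]
    print(n,'rails',len(r),cv2.minAreaRect(r[:,:2].astype(np.float32)*1000))
go(.50,.289,.30,90)
E
```

```text
[[-0.0, -0.965, -0.264, 0.067], [1.0, -0.0, 0.001, 0.002], [-0.001, -0.264, 0.965, -0.143], [0.0, 0.0, 0.0, 1.0]] [[337.0, 0.0, 284.0], [0.0, 337.0, 206.0], [0.0, 0.0, 1.0]]
scene 0.055 0.065 364 [0.558 0.286 0.059] ((547.6500244140625, 294.3983154296875), (82.86256408691406, 72.59773254394531), 5.866687297821045)
scene 0.065 0.09 167 [0.553 0.291 0.075] ((546.080810546875, 295.2690124511719), (34.32354736328125, 50.88082504272461), 4.489840507507324)
scene 0.09 0.118 214 [0.552 0.288 0.104] ((546.0665893554688, 296.5299377441406), (24.23624610900879, 54.8432502746582), 1.612636923789978)
scene 0.126 0.177 292 [0.551 0.291 0.152] ((550.6596069335938, 290.8446350097656), (35.646541595458984, 20.152591705322266), 38.419212341308594)
scene 0.177 0.19 65 [0.548 0.295 0.18 ] ((545.9690551757812, 297.59234619140625), (29.575401306152344, 24.95368194580078), 4.393252372741699)
scene rails 3102 ((545.059326171875, -49.22071838378906), (315.3625793457031, 162.52593994140625), 86.79296112060547)
side 0.055 0.065 273 [0.543 0.281 0.06 ] ((547.6431884765625, 291.8380126953125), (84.3495635986328
[... 173 characters left out ...]
6987457275)
side 0.09 0.118 151 [0.54  0.283 0.104] ((543.5425415039062, 292.72637939453125), (25.273178100585938, 58.64775466918945), 2.1308887004852295)
side 0.126 0.177 221 [0.541 0.287 0.152] ((540.2822875976562, 287.54541015625), (26.404438018798828, 35.13532638549805), 59.4805793762207)
side 0.177 0.19 51 [0.541 0.291 0.18 ] ((542.7606201171875, 292.1052551269531), (27.537860870361328, 28.776927947998047), 81.55552673339844)
side rails 2408 ((552.8887939453125, -0.0455169677734375), (438.10455322265625, 195.44239807128906), 79.63772583007812)
now [0.1923 0.4615 0.2313] yaw_y 67.38 tilt [-0. -0.] F [-0.6  0.7 -0.4] w 0.0856 t 1.55
 shift tool mm [-350.4  -40.9  -68.7]
 turn z rad -0.395
```

```bash
python3 -m creep '[[[-48,-2,-2],[0,0,0]],[[-49,-2,-2],[0,0,0]],[[-49,-2,-2],[0,0,0]],[[-49,-3,-3],[0,0,0]],[[-49,-3,-3],[0,0,0]],[[-49,-2,-2],[0,0,0]],[[-49,-2,-2],[0,0,0]],[[-48,-3,-3],[0,0,0]],[[0,0,0],[0,0,-0.155]],[[0,0,0],[0,0,-0.155]],[[0,0,0],[0,0,-0.155]],[[0,0,0],[0,0,0]]]' 60
python3 - <<'E'
from h import *
p=shot('wrist'); save(p,'w1'); W=cloud(p).reshape(-1,3)
c=W[(np.abs(W[:,0]-.546)<.07)&(np.abs(W[:,1]-.289)<.07)]
for a,b in((.055,.065),(.065,.07),(.09,.118),(.126,.176),(.177,.19)):
    s=c[(c[:,2]>a)&(c[:,2]<b)]
    if len(s)>5: print(a,b,len(s),np.round(s.mean(0),3),cv2.minAreaRect(s[:,:2].astype(np.float32)*1000), np.round(np.percentile(s,[2,98],axis=0)[:,:2],4).tolist())
go(.546,.294,.142,94)
E
```

```text
clock: 3.05
eef_pos: [0.5451, 0.2939, 0.2501]
tool_rot: [-0.034, 0.999, -0.0, -0.0]
ft_force: [0.0, 0.4, -0.5]
grip_width: 0.0603
grasp_force: 0.0
0.055 0.065 2544 [0.534 0.291 0.06 ] ((546.4901123046875, 295.67889404296875), (79.88091278076172, 70.15753936767578), 4.151439189910889) [[0.5067, 0.2605], [0.5851, 0.3305]]
0.065 0.07 346 [0.53  0.298 0.068] ((530.7318115234375, 298.2395324707031), (8.283812522888184, 44.02156448364258), 1.2785232067108154) [[0.5268, 0.2771], [0.5343, 0.3194]]
0.09 0.118 811 [0.54  0.297 0.109] ((543.3600463867188, 298.3763122558594), (22.36362648010254, 55.66048049926758), 1.094657063484192) [[0.5322, 0.2712], [0.5539, 0.325]]
0.126 0.176 443 [0.529 0.298 0.153] ((530.070556640625, 298.01837158203125), (3.157287836074829, 23.765518188476562), 1.4132757186889648) [[0.5287, 0.2867], [0.5307, 0.3089]]
0.177 0.19 1493 [0.543 0.298 0.181] ((543.7025756835938, 298.24945068359375), (30.139583587646484, 23.96597671508789), 2.779728412628174) [[0.5294, 0.287], [0.5573, 0.3094]]
now [0.545  0.294  0.2502] yaw_y 93.87 tilt [-0.0003 -0.0001] F [ 0.2 -0.  -0.7] w 0.0597 t 3.1
 shift tool mm [ -1.   -0.  108.2]
 turn z rad -0.002
```

View pics/w1.png

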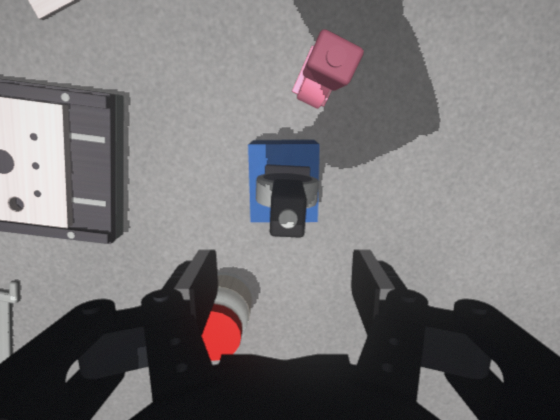

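The gauge's black grip is at (288,205), between the fingers. The pink one at (335,60) and the jar at (222,335) are both clear. I'll descend and grip.

```bash
python3 -m creep '[[[1,4.4,20],[0,0,0.033]],[[0,0,40],[0,0,0]],[[0,0,40],[0,0,0]],[[0,0,12],[0,0,0]],[[0,0,0],[0,0,0]]]' 60
python3 -m creep '[[[0,0,0],[0,0,0]],[[0,0,0],[0,0,0]],[[0,0,0],[0,0,0]],[[0,0,0],[0,0,0]]]' 10
python3 - <<'E'
from h import *
go(.546,.294,.25,94)
E
```

```text
clock: 3.72
eef_pos: [0.5435, 0.2983, 0.1381]
tool_rot: [-0.018, 1.0, -0.0, -0.001]
ft_force: [0.5, 0.9, -0.4]
grip_width: 0.0601
grasp_force: 0.0
clock: 4.22
eef_pos: [0.5447, 0.2989, 0.1402]
tool_rot: [-0.019, 1.0, 0.001, 0.002]
ft_force: [-0.6, -0.5, 5.8]
grip_width: 0.0234
grasp_force: 60.1
now [0.5447 0.2989 0.1402] yaw_y 92.13 tilt [0.0031 0.0018] F [-0.6 -0.5  5.8] w 0.0234 t 4.22
 shift tool mm [  -1.5   -4.7 -109.8]
 turn z rad -0.033
```

```bash
python3 -m creep '[[[0,0,-30],[0,0,0]],[[0,0,-35],[0,0,0]],[[0,0,-35],[0,0,0]],[[6.3,-43,0],[0,0,0]],[[6.3,-43,0],[0,0,0]],[[6.3,-43,0],[0,0,0]],[[6.3,-43,0],[0,0,0]],[[6.3,-43,0],[0,0,0]],[[6.3,-43,0],[0,0,0]],[[6.3,-43,0],[0,0,0]],[[6.3,-43,0],[0,0,0]],[[6,-42,0],[0,0,0]]]'
python3 -m creep '[[[0,0,0],[0,0,0]],[[0,0,25],[0,0,0]],[[0,0,25],[0,0,0]],[[0,0,0],[0,0,0]],[[0,0,0],[0,0,0]]]'
python3 - <<'E'
from h import *
p=shot('wrist'); save(p,'w2'); 
for q,z in (('spot_1',.026),('gauge_tip',.06),('nest',.026)):
    print(q,[(round(d['score'],2),np.round(d['position']).tolist(),np.round(onz(p,d['position'],z)[:2],4).tolist()) for d in vision.place_of(p,q)[:5]])
W=cloud(p).reshape(-1,3); r=W[(W[:,2]>.037)&(W[:,2]<.044)&(np.abs(W[:,0]-.54)<.12)&(np.abs(W[:,1]+.05)<.2)]
print('rails',len(r),cv2.minAreaRect(r[:,:2].astype(np.float32)*1000))
print(np.round(proj(p,[[.5027,-.0893,.026],[.5826,-.0938,.026],[.578,-.1737,.026],[.498,-.169,.026]])))
s=shot('side'); save(s,'s2'); a=shot('scene')
for n,q in(('side',s),('scene',a)):
    for k in('gauge_tip','gauge'): print(n,k,[(round(d['score'],2),np.round(d['position']).tolist(),np.round(onz(q,d['position'],.06)[:2],4).tolist()) for d in vision.place_of(q,k)[:5]])
    cv2.imwrite('pics/z_%s.png'%n,cv2.resize(q['image'][130:290,200:400],None,fx=4,fy=4) if 0 else cv2.resize(q['image'][150:290,200:360],None,fx=4,fy=4,interpolation=2))
go(.5027,-.0893,.19,92)
E
```

```text
clock: 5.72
eef_pos: [0.5009, -0.0908, 0.2379]
tool_rot: [-0.019, 1.0, 0.0, -0.001]
ft_force: [0.7, 1.2, -1.9]
grip_width: 0.0234
grasp_force: 59.5
clock: 6.35
eef_pos: [0.5021, -0.089, 0.189]
tool_rot: [-0.019, 1.0, 0.0, 0.0]
ft_force: [0.3, -0.0, -1.8]
grip_width: 0.0232
grasp_force: 59.9
spot_1 [(0.86, [280.0, 188.0], [0.5027, -0.0908]), (0.63, [194.0, 257.0], [0.5752, -0.1726]), (0.61, [194.0, 182.0], [0.4994, -0.1699])]
gauge_tip []
nest [(0.62, [235.0, 227.0], [0.5422, -0.1326])]
rails 18971 ((542.3097534179688, -48.70814514160156), (314.76214599609375, 157.41700744628906), 86.66854095458984)
[[282. 188.]
 [274. 267.]
 [193. 260.]
 [195. 180.]]
side gauge_tip [(0.57, [249.0, 225.0], [0.5033, -0.0796])]
side gauge [(0.64, [249.0, 209.0], [0.5432, -0.0268]), (0.64, [146.0, 173.0], [0.4324, 0.2971]), (0.53, [251.0, 238.0], [0.4787, -0.1227])]
scene gauge_tip [(0.6, [263.0, 208.0], [0.5112, -0.0877])]
scene gauge [(0.8, [261.0, 191.0], [0.4514, -0.0605]), (0.55, [376.0, 152.0], [0.4523, 0.2935])]
now [ 0.5017 -0.0896  0.1885] yaw_y 92.13 tilt [ 0.0003 -0.0001] F [-0.   0.2 -2.2] w 0.0234 t 6.85
 shift tool mm [-1.   0.2 -1.5]
 turn z rad 0.002
```

View pics/w2.png

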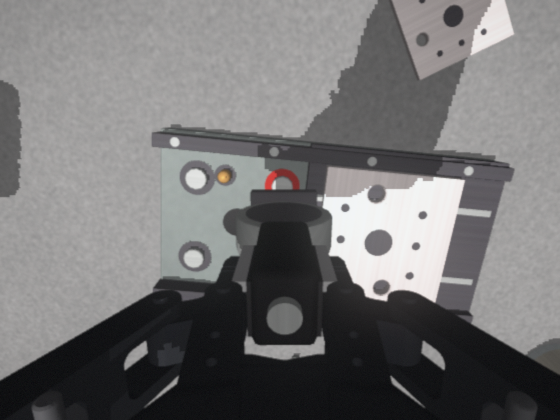

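View pics/z_scene.png

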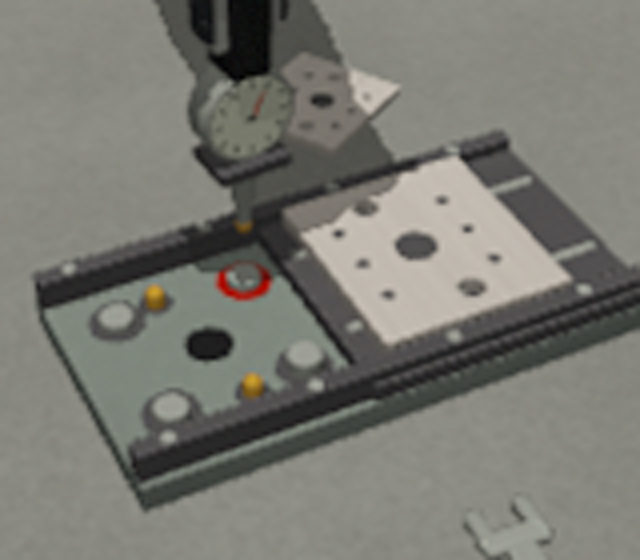

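The ball is at scene (261,207), directly over the red-ringed button at (261,219). I'll touch spot 1 gently.

```bash
python3 -m creep '[[[-1,0,20],[0,0,0]],[[0,0,5],[0,0,0]],[[0,0,4],[0,0,0]],[[0,0,3],[0,0,0]],[[0,0,2],[0,0,0]],[[0,0,1.5],[0,0,0]],[[0,0,0],[0,0,0]],[[0,0,0],[0,0,0]],[[0,0,0],[0,0,0]],[[0,0,0],[0,0,0]],[[0,0,0],[0,0,0]],[[0,0,0],[0,0,0]]]'
python3 - <<'E'
from h import *
a=shot('scene');o=bot.get_obs();print(o['eef_pos'],o['ft_force'])
cv2.imwrite('pics/z2.png',cv2.resize(a['image'][150:290,200:360],None,fx=4,fy=4,interpolation=2))
E
```

```text
clock: 8.35
eef_pos: [0.5028, -0.0895, 0.1529]
tool_rot: [-0.019, 1.0, -0.0, 0.0]
ft_force: [0.4, 0.9, 0.2]
grip_width: 0.0235
grasp_force: 60.2
[ 0.50284389 -0.08951846  0.15287157] [ 0.2244121  -0.53537006  0.35138841]
```

View pics/z2.png

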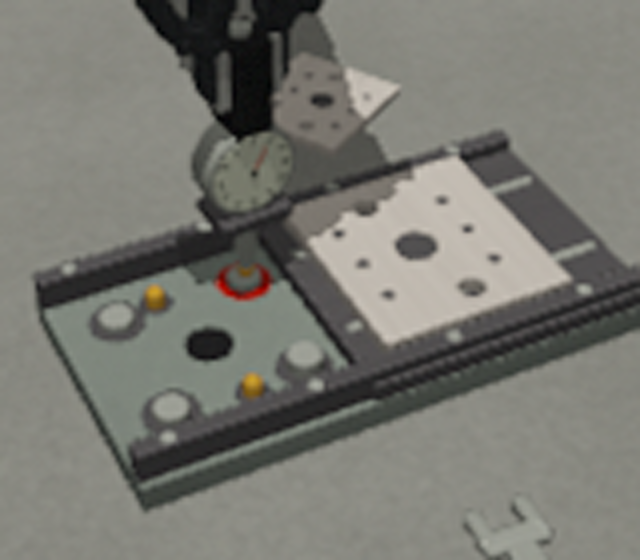

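```bash
python3 -m creep '[[[0,0,-12],[0,0,0]],[[-26.5,-2.4,0],[0,0,0]],[[-26.5,-2.4,0],[0,0,0]],[[-26.6,-2.5,0],[0,0,0]],[[0,0,0],[0,0,0]],[[0,0,3],[0,0,0]],[[0,0,3],[0,0,0]],[[0,0,3],[0,0,0]],[[0,0,2],[0,0,0]],[[0,0,1],[0,0,0]],[[0,0,0],[0,0,0]],[[0,0,0],[0,0,0]]]'
python3 -m creep '[[[0,0,0],[0,0,0]],[[0,0,0],[0,0,0]],[[0,0,0],[0,0,0]],[[0,0,0],[0,0,0]]]'
```

```text
clock: 9.9
eef_pos: [0.5822, -0.0938, 0.1529]
tool_rot: [-0.019, 1.0, 0.0, -0.0]
ft_force: [-2.1, -0.7, 2.2]
grip_width: 0.0237
grasp_force: 60.6
clock: 10.4
eef_pos: [0.5824, -0.0938, 0.1527]
tool_rot: [-0.019, 1.0, 0.0, -0.0]
ft_force: [-2.5, -0.8, 2.1]
grip_width: 0.0237
grasp_force: 60.6
```

```bash
python3 - <<'E'
from h import *
a=shot('scene');s=shot('side');o=bot.get_obs();print(o['eef_pos'],o['ft_force'],o['ft_torque'])
f=lambda im:cv2.resize(im,None,fx=4,fy=4,interpolation=2)
cv2.imwrite('pics/z3.png',np.hstack([f(a['image'][170:290,220:320]),f(s['image'][170:290,230:330])]))
for n,q in(('side',s),('scene',a)):
    print(n,proj(q,[[.5824,-.0938,.0305]]),[(round(d['score'],2),np.round(d['position'],1).tolist()) for d in vision.place_of(q,'gauge_tip')[:3]])
E
```

```text
[ 0.58237113 -0.09379124  0.15272897] [-2.63158918 -0.10761878  3.2835603 ] [ 0.06964632  0.96016144 -0.03536327]
side [[279.33324191 225.4530798 ]] []
scene [[276.19209109 237.37107828]] [(0.6, [230.0, 229.4])]
```

View pics/z3.png

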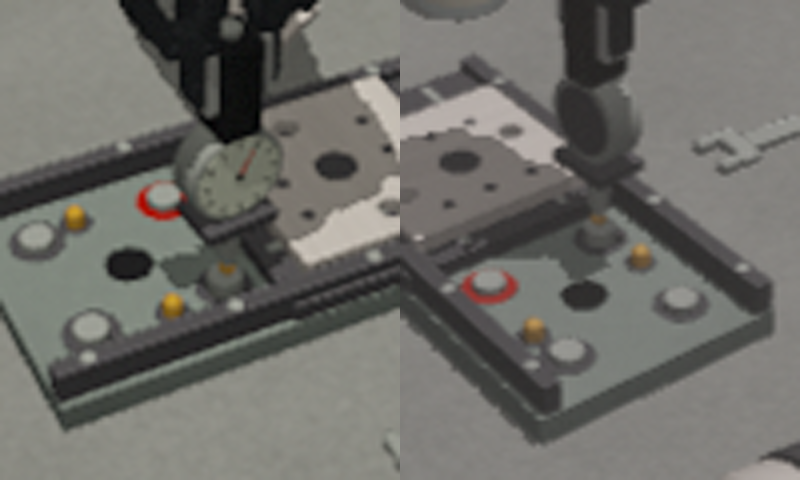

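Both views show the ball in the middle of button 2. The force there is about 2 N more than on spot 1, so button 2 is the high one, by roughly 4 mm. On to spots 3 and 4, lifting higher to clear the pins.

```bash
python3 -m creep '[[[0,0,-20],[0,0,0]],[[2.5,-26.5,0],[0,0,0]],[[2.5,-26.5,0],[0,0,0]],[[2.4,-26.7,0],[0,0,0]],[[0,0,6],[0,0,0]],[[0,0,5],[0,0,0]],[[0,0,4],[0,0,0]],[[0,0,2],[0,0,0]],[[0,0,2],[0,0,0]],[[0,0,1],[0,0,0]],[[0,0,0],[0,0,0]],[[0,0,0],[0,0,0]]]'
python3 -m creep '[[[0,0,0],[0,0,0]],[[0,0,0],[0,0,0]],[[0,0,0],[0,0,0]],[[0,0,0],[0,0,0]],[[0,0,0],[0,0,0]]]'
python3 - <<'E'
from h import *
go(.498,-.169,.1529,92)
E
```

```text
clock: 12.1
eef_pos: [0.5782, -0.1736, 0.1531]
tool_rot: [-0.019, 1.0, 0.0, 0.0]
ft_force: [-1.1, 1.3, -0.4]
grip_width: 0.0235
grasp_force: 60.5
clock: 12.72
eef_pos: [0.5782, -0.1737, 0.1528]
tool_rot: [-0.019, 1.0, 0.0, 0.0]
ft_force: [-0.3, 1.1, 0.6]
grip_width: 0.0232
grasp_force: 60.4
now [ 0.5782 -0.1737  0.1528] yaw_y 92.13 tilt [0.0002 0.    ] F [-0.3  1.1  0.6] w 0.0232 t 12.72
 shift tool mm [80.   7.7 -0.1]
 turn z rad 0.002
```

```bash
python3 -m creep '[[[0,0,-18],[0,0,0]],[[26.7,2.5,0],[0,0,0]],[[26.7,2.6,0],[0,0,0]],[[26.6,2.6,0],[0,0,0]],[[0,0,4],[0,0,0]],[[0,0,5],[0,0,0]],[[0,0,4],[0,0,0]],[[0,0,2],[0,0,0]],[[0,0,2],[0,0,0]],[[0,0,1],[0,0,0]],[[0,0,0],[0,0,0]],[[0,0,0],[0,0,0]]]'
python3 -m creep '[[[0,0,0],[0,0,0]],[[0,0,0],[0,0,0]],[[0,0,0],[0,0,0]],[[0,0,0],[0,0,0]],[[0,0,0],[0,0,0]]]'
python3 - <<'E'
from h import *
s=shot('side');o=bot.get_obs();print(o['eef_pos'],o['ft_force'])
a=shot('scene')
f=lambda im:cv2.resize(im,None,fx=4,fy=4,interpolation=2)
cv2.imwrite('pics/z4.png',np.hstack([f(a['image'][170:290,200:300]),f(s['image'][170:290,230:330])]))
go(.5455,.297,.245,92.1)
E
```

```text
clock: 14.22
eef_pos: [0.4981, -0.1691, 0.1531]
tool_rot: [-0.019, 1.0, -0.0, 0.0]
ft_force: [0.5, -0.3, -1.5]
grip_width: 0.023
grasp_force: 60.1
clock: 14.85
eef_pos: [0.498, -0.1691, 0.1529]
tool_rot: [-0.019, 1.0, -0.0, 0.0]
ft_force: [0.7, -0.4, -0.4]
grip_width: 0.0237
grasp_force: 60.3
[ 0.49799283 -0.16907959  0.15289134] [-0.16898195 -0.38164772 -0.6635864 ]
now [ 0.498  -0.1691  0.1529] yaw_y 92.13 tilt [ 0.0003 -0.0001] F [-0.4 -0.4  0.6] w 0.0232 t 14.95
 shift tool mm [-64.8 464.  -92.2]
 turn z rad 0.001
```

View pics/z4.png

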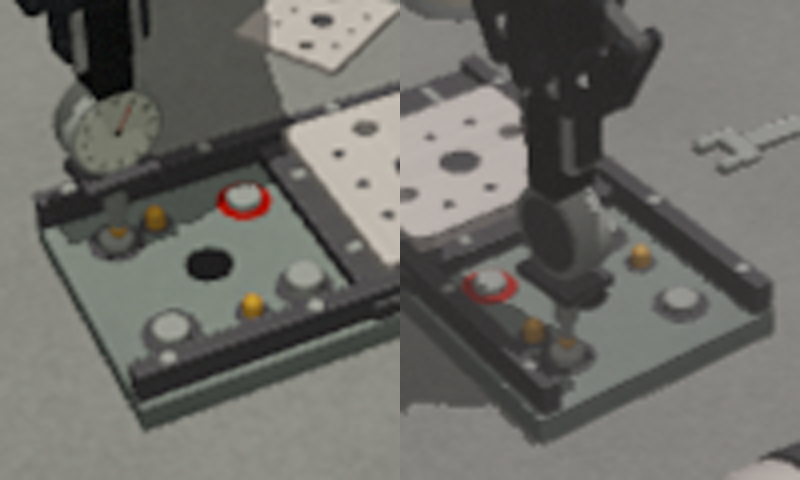

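Spot 4's force is the lowest of the four, so I'll press 1.5 mm further to be sure of contact. Then I'll lift off and take the gauge back to the stand.

```bash
python3 -m creep '[[[0,0,1.5],[0,0,0]],[[0,0,0],[0,0,0]],[[0,0,0],[0,0,0]],[[0,0,0],[0,0,0]],[[0,0,0],[0,0,0]],[[0,0,0],[0,0,0]]]'
python3 -m creep '[[[0,0,-30],[0,0,0]],[[0,0,-35],[0,0,0]],[[0,0,-29],[0,0,0]],[[-6.5,46.4,0],[0,0,0]],[[-6.5,46.4,0],[0,0,0]],[[-6.5,46.4,0],[0,0,0]],[[-6.5,46.4,0],[0,0,0]],[[-6.5,46.4,0],[0,0,0]],[[-6.5,46.4,0],[0,0,0]],[[-6.5,46.4,0],[0,0,0]],[[-6.5,46.4,0],[0,0,0]],[[-6.5,46.4,0],[0,0,0]]]'
python3 -m creep '[[[-6.3,46.4,0],[0,0,0]],[[0,0,0],[0,0,0]],[[0,0,0],[0,0,0]]]'
python3 - <<'E'
from h import *
go(.5455,.297,.1395,92.1)
p=shot('wrist');W=cloud(p).reshape(-1,3)
c=W[(np.abs(W[:,0]-.546)<.07)&(np.abs(W[:,1]-.289)<.07)]
s=c[(c[:,2]>.055)&(c[:,2]<.065)]; print(len(s),cv2.minAreaRect(s[:,:2].astype(np.float32)*1000))
for z0,z1 in ((.165,.17),(.17,.175),(.26,.3)):
    s=c[(c[:,2]>z0)&(c[:,2]<z1)]; 
    if len(s): print(z0,len(s),cv2.minAreaRect(s[:,:2].astype(np.float32)*1000))
for n in('side','scene'):
    q=shot(n); W=cloud(q).reshape(-1,3); c=W[(np.abs(W[:,0]-.546)<.05)&(np.abs(W[:,1]-.295)<.05)&(W[:,2]>.07)&(W[:,2]<.23)]
    h=np.histogram(c[:,2],np.arange(.08,.23,.01)); print(n,h[0])
    f=c[(c[:,2]>.165)&(c[:,2]<.176)]; print('foot?',cv2.minAreaRect(f[:,:2].astype(np.float32)*1000) if len(f) else 0)
    b=c[c[:,2]<.165]; print('below',len(b),b[:,2].min() if len(b) else 0,np.round(b.mean(0),4) if len(b) else 0)
E
```

```text
clock: 15.7
eef_pos: [0.4979, -0.169, 0.1514]
tool_rot: [-0.019, 1.0, -0.0, 0.0]
ft_force: [0.5, -0.5, 1.1]
grip_width: 0.0233
grasp_force: 60.4
clock: 17.2
eef_pos: [0.5398, 0.2516, 0.244]
tool_rot: [-0.019, 1.0, -0.001, -0.001]
ft_force: [0.5, 0.5, -2.2]
grip_width: 0.0235
grasp_force: 60.2
clock: 17.58
eef_pos: [0.5444, 0.2967, 0.244]
tool_rot: [-0.019, 1.0, -0.001, -0.001]
ft_force: [0.7, -0.2, -2.3]
grip_width: 0.0234
grasp_force: 60.5
now [0.5444 0.2967 0.244 ] yaw_y 92.17 tilt [-0.0028 -0.0019] F [ 0.7 -0.2 -2.3] w 0.0234 t 17.57
 shift tool mm [ -1.4   0.4 104.5]
 turn z rad 0.001
2861 ((535.9819946289062, 294.7518310546875), (58.7197265625, 69.7794189453125), 4.153022289276123)
0.165 119 ((527.5096435546875, 297.67376708984375), (2.7992801666259766, 42.7765998840332), 2.1488094329833984)
0.17 775 ((530.7012939453125, 297.8802490234375), (9.364635467529297, 43.61106872558594), 1.97735595703125)
0.26 14884 ((543.4984741210938, 299.05169677734375), (30.765785217285156, 94.69365692138672), 2.4196109771728516)
side [ 0  0  0  3 10 10 16 12 34 71 39 59 61 63 47]
foot? ((543.50732421875, 291.43817138671875), (36.284263610839844, 47.62192153930664), 1.757172703742981)
below 55 0.11569583358077407 [0.5425 0.2898 0.1411]
scene [ 0  0  0  6 14 10 24  8 51 99 69 76 95 92 70]
foot? ((546.3352661132812, 295.9947204589844), (46.06694412231445, 35.42715835571289), 88.83792877197266)
below 71 0.11557685033212106 [0.5486 0.2933 0.1407]
```

```bash
python3 -m creep '[[[-1.5,-1,0],[0,0,0]],[[0,0,35],[0,0,0]],[[0,0,35],[0,0,0]],[[0,0,20],[0,0,0]],[[0,0,8],[0,0,0]],[[0,0,4],[0,0,0]],[[0,0,1.5],[0,0,0]],[[0,0,0],[0,0,0]],[[0,0,0],[0,0,0]]]'
python3 - <<'E'
from h import *
go(.5455,.297,.1395,92.1)
E
```

```text
clock: 18.85
eef_pos: [0.5472, 0.2964, 0.1426]
tool_rot: [-0.019, 1.0, 0.0, 0.001]
ft_force: [-0.0, -0.3, -1.8]
grip_width: 0.0235
grasp_force: 60.5
now [0.5472 0.2964 0.1426] yaw_y 92.14 tilt [0.0012 0.0006] F [-0.  -0.3 -1.8] w 0.0235 t 18.85
 shift tool mm [1.7 0.7 3.1]
 turn z rad 0.001
```

```bash
python3 -m creep '[[[0,0,1],[0,0,0]],[[0,0,1],[0,0,0]],[[0,0,0.5],[0,0,0]],[[0,0,0],[0,0,0]],[[0,0,0],[0,0,0]]]'
```

```text
clock: 19.48
eef_pos: [0.5471, 0.2962, 0.1403]
tool_rot: [-0.019, 1.0, 0.0, 0.001]
ft_force: [-1.9, -0.7, 6.2]
grip_width: 0.0235
grasp_force: 61.4
```

```bash
python3 -m creep '[[[0,0,-0.5],[0,0,0]],[[0,0,0],[0,0,0]],[[0,0,0],[0,0,0]],[[0,0,0],[0,0,0]],[[0,0,-20],[0,0,0]],[[0,0,-45],[0,0,0]],[[0,0,-45],[0,0,0]],[[0,0,0],[0,0,0]]]' 50
python3 - <<'E'
from h import *
p=shot('wrist');W=cloud(p).reshape(-1,3)
c=W[(np.abs(W[:,0]-.546)<.07)&(np.abs(W[:,1]-.289)<.07)]
for a,b in((.055,.065),(.065,.07),(.09,.118),(.126,.176),(.177,.19)):
    s=c[(c[:,2]>a)&(c[:,2]<b)]
    if len(s)>5: print(a,b,len(s),np.round(s.mean(0),3),cv2.minAreaRect(s[:,:2].astype(np.float32)*1000))
go(.5826,-.0938,.10,90-3.3)
E
```

```text
clock: 20.48
eef_pos: [0.549, 0.2973, 0.2548]
tool_rot: [-0.019, 1.0, 0.002, 0.004]
ft_force: [0.3, -0.2, -0.2]
grip_width: 0.0498
grasp_force: 0.0
0.055 0.065 2656 [0.533 0.293 0.06 ] ((546.8217163085938, 295.7249450683594), (80.5219955444336, 70.0741958618164), 4.086961269378662)
0.065 0.07 327 [0.533 0.297 0.068] ((533.3029174804688, 297.3348083496094), (8.118406295776367, 43.63505935668945), 3.7050886154174805)
0.09 0.118 774 [0.542 0.298 0.109] ((545.8690185546875, 298.3560485839844), (22.17001724243164, 55.36085510253906), 2.086583375930786)
0.126 0.176 429 [0.532 0.297 0.153] ((532.723876953125, 297.4127197265625), (3.2440390586853027, 23.790910720825195), 2.572483539581299)
0.177 0.19 1437 [0.545 0.298 0.181] ((545.9379272460938, 297.77301025390625), (29.11656379699707, 23.526073455810547), 2.7526943683624268)
now [0.548  0.2967 0.2521] yaw_y 92.13 tilt [0.0043 0.0023] F [ 0.3 -0.7 -1.1] w 0.0497 t 20.52
 shift tool mm [ -19.4 -391.9  151.3]
 turn z rad 0.095
```

The gauge is upright and seated in the stand: top at 0.181 m, within about 2 mm of the hole's centre. Next I'll press button 2 with closed fingers.

```bash
python3 -m creep '[[[-2.2,-43.5,0],[0,0,0]],[[-2.2,-43.5,0],[0,0,0]],[[-2.2,-43.5,0],[0,0,0]],[[-2.2,-43.5,0],[0,0,0]],[[-2.2,-43.5,0],[0,0,0]],[[-2.2,-43.5,0],[0,0,0]],[[-2.2,-43.5,0],[0,0,0]],[[-2.2,-43.5,0],[0,0,0]],[[-2,-43.5,0],[0,0,0]],[[0,0,45],[0,0,0.095]],[[0,0,45],[0,0,0]],[[0,0,45],[0,0,0]]]' 0
python3 -m creep '[[[0,0,0],[0,0,0]],[[0,0,0],[0,0,0]]]'
python3 - <<'E'
from h import *
p=shot('wrist'); save(p,'w5');W=cloud(p); np.save('W5',W); w=W.reshape(-1,3)
c,s=np.cos(np.radians(-3.25)),np.sin(np.radians(-3.25)); O=np.array([.5404,-.1315])
d=w[:,:2]-O; r=np.c_[d[:,0]*c+d[:,1]*s,-d[:,0]*s+d[:,1]*c,w[:,2]]*1e3
pl=r[(r[:,2]>40)&(r[:,2]<45)&(np.abs(r[:,0])<64)&(r[:,1]>40)&(r[:,1]<230)]
print('plate',len(pl),cv2.minAreaRect(pl[:,:2].astype(np.float32)),np.percentile(pl[:,1],[1,99]))
for i,(x,y) in enumerate(((-40,40),(40,40),(40,-40),(-40,-40))):
    b=r[(np.hypot(r[:,0]-x,r[:,1]-y)<12)&(r[:,2]>23.5)&(r[:,2]<34)]; print(i+1,len(b),np.round(np.median(b,0),1) if len(b) else 0)
print('z base',np.round(np.nanmedian(r[(np.abs(r[:,0])<25)&(np.abs(r[:,1])<50)&(r[:,2]<24),2]),2))
go(.5826,-.0938,.035,86.7)
for z in (.03,):
  print('plate net',[(round(d['score'],2),np.round(onz(p,d['position'],.0425)[:2],4).tolist()) for d in vision.place_of(p,'plate')[:3]])
E
```

```text
clock: 22.02
eef_pos: [0.5797, -0.0945, 0.1118]
tool_rot: [0.029, 1.0, 0.0, -0.001]
ft_force: [0.5, 0.4, -0.7]
grip_width: -0.0003
grasp_force: 0.0
clock: 22.28
eef_pos: [0.5815, -0.0944, 0.1156]
tool_rot: [0.029, 1.0, -0.0, 0.0]
ft_force: [0.1, -0.5, 0.0]
grip_width: -0.0001
grasp_force: 0.0
plate 37008 ((-0.20891571044921875, 137.82052612304688), (121.21627044677734, 127.6321792602539), 89.95500946044922) [ 78.26753333 196.36210763]
1 734 [-42.   40.   25.9]
2 632 [37.2 39.8 30.8]
3 580 [ 37.6 -39.6  25.9]
4 761 [-42.1 -39.4  25.9]
z base 20.09
now [ 0.5823 -0.0945  0.1166] yaw_y 86.69 tilt [ 0.003  -0.0005] F [0.2 0.1 0.3] w -0.0004 t 22.32
 shift tool mm [ 0.   0.8 81.6]
 turn z rad -0.0
plate net [(0.78, [0.5459, 0.0009])]
```

View pics/w5.png

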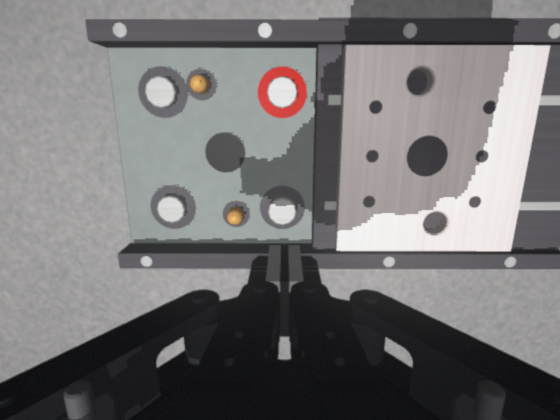

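The view confirms it: depth puts button 2, at (282,210), at 30.8 mm and the other three at 25.9 mm. I'll come down just above it and press.

```bash
python3 -m creep '[[[1,0.5,30],[0,0,0]],[[0,0,30],[0,0,0]],[[0,0,15],[0,0,0]],[[0,0,5],[0,0,0]],[[0,0,0],[0,0,0]],[[0,0,0],[0,0,0]]]'
python3 - <<'E'
from h import *
go(.582,-.094,.026,86.7)
E
```

```text
clock: 23.12
eef_pos: [0.5811, -0.094, 0.0361]
tool_rot: [0.029, 1.0, -0.0, 0.001]
ft_force: [-0.4, -0.4, 0.2]
grip_width: 0.0
grasp_force: 0.0
now [ 0.5811 -0.094   0.0361] yaw_y 86.69 tilt [ 0.0023 -0.0004] F [-0.4 -0.4  0.2] w 0.0 t 23.12
 shift tool mm [-0.9  0.1 10.1]
 turn z rad -0.0
```

```bash
python3 -m creep '[[[0,0,3],[0,0,0]],[[0,0,2],[0,0,0]],[[0,0,1],[0,0,0]],[[0,0,1],[0,0,0]],[[0,0,0],[0,0,0]]]'
python3 -m creep '[[[0,0,1],[0,0,0]],[[0,0,1],[0,0,0]],[[0,0,0],[0,0,0]]]'
```

```text
clock: 23.75
eef_pos: [0.5804, -0.0939, 0.0295]
tool_rot: [0.029, 1.0, -0.0, 0.001]
ft_force: [-2.6, 1.0, 9.6]
grip_width: -0.0003
grasp_force: 4.5
clock: 24.12
eef_pos: [0.5804, -0.0939, 0.0276]
tool_rot: [0.029, 1.0, -0.0, 0.001]
ft_force: [-2.7, 0.3, 9.8]
grip_width: -0.0
grasp_force: 4.8
```

```bash
python3 -m creep '[[[0,0,1],[0,0,0]],[[0,0,0.7],[0,0,0]],[[0,0,0],[0,0,0]]]'
python3 -m creep '[[[0,0,0.5],[0,0,0]],[[0,0,0.4],[0,0,0]],[[0,0,0],[0,0,0]]]'
```

```text
clock: 24.5
eef_pos: [0.5805, -0.0939, 0.026]
tool_rot: [0.029, 1.0, -0.0, 0.001]
ft_force: [-4.1, 0.9, 10.7]
grip_width: 0.0002
grasp_force: 5.2
clock: 24.88
eef_pos: [0.5805, -0.0939, 0.026]
tool_rot: [0.029, 1.0, -0.0, 0.001]
ft_force: [-6.2, 1.0, 15.3]
grip_width: -0.0
grasp_force: 7.6
```

```bash
python3 -m creep '[[[0,0,0.6],[0,0,0]],[[0,0,0.6],[0,0,0]],[[0,0,0],[0,0,0]]]'
python3 -m creep '[[[0,0,-20],[0,0,0]],[[0,0,-50],[0,0,0]],[[0,0,0],[0,0,0]],[[0,0,0],[0,0,0]]]'
cat >> h.py <<'E'
def rec():
    p=shot('wrist'); w=cloud(p).reshape(-1,3)
    a=np.radians(-3.25); c,s=np.cos(a),np.sin(a); d=w[:,:2]-[.5404,-.1315]
    r=np.c_[d[:,0]*c+d[:,1]*s,-d[:,0]*s+d[:,1]*c,w[:,2]]*1e3
    for i,(x,y) in enumerate(((-40,40),(40,40),(40,-40),(-40,-40))):
        b=r[(np.hypot(r[:,0]-x+1.5,r[:,1]-y)<9)&(r[:,2]>23.5)&(r[:,2]<46)]; print(i+1,len(b),np.round(np.median(b,0),1) if len(b) else 0)
    for z0,z1 in((33.5,38.5),(40,45)):
        pl=r[(r[:,2]>z0)&(r[:,2]<z1)&(np.abs(r[:,0]+1)<63)&(r[:,1]>-75)&(r[:,1]<230)]
        if len(pl)>50: print('plate',z0,len(pl),cv2.minAreaRect(pl[:,:2].astype(np.float32)),np.percentile(pl[:,1],[1,99]))
    return p,r
E
python3 - <<'E'
from h import *
rec(); go(.5532,.0931,.0365,86.7)
E
```

```text
clock: 25.25
eef_pos: [0.5805, -0.0939, 0.0259]
tool_rot: [0.029, 1.0, -0.0, 0.001]
ft_force: [-8.9, 1.1, 21.6]
grip_width: 0.0001
grasp_force: 10.7
clock: 25.75
eef_pos: [0.5799, -0.0938, 0.0919]
tool_rot: [0.029, 1.0, -0.0, 0.0]
ft_force: [-0.9, -1.0, 0.4]
grip_width: -0.0
grasp_force: 0.0
1 775 [-41.7  40.   26.1]
2 567 [38.5 39.8 26. ]
3 570 [ 38.3 -40.   26. ]
4 773 [-41.7 -39.9  25.9]
plate 33.5 1261 ((-0.9608306884765625, 102.1535415649414), (125.64615631103516, 234.06593322753906), 0.19366273283958435) [ 62.39811964 215.85821962]
plate 40 44416 ((-0.9991188049316406, 137.67652893066406), (125.99362182617188, 121.20780181884766), 0.00016785864136181772) [ 78.13042387 195.35764433]
now [ 0.5792 -0.0937  0.091 ] yaw_y 86.69 tilt [-0.0018  0.0003] F [ 0.8  0.4 -0.9] w 0.0 t 25.8
 shift tool mm [ 36.7 184.9  54.6]
 turn z rad -0.0
```

Button 2 is now level with the others (26.0 mm). Next I'll move behind the plate and come down just above the deck.

```bash
python3 -m creep '[[[7.6,37,0],[0,0,0]],[[7.6,37,0],[0,0,0]],[[7.6,37,0],[0,0,0]],[[7.6,37,0],[0,0,0]],[[7.6,37,0],[0,0,0]],[[0,0,0],[0,0,0]],[[0,0,25],[0,0,0]],[[0,0,20],[0,0,0]],[[0,0,8],[0,0,0]],[[0,0,0],[0,0,0]],[[0,0,0],[0,0,0]]]'
python3 - <<'E'
from h import *
go(.5517,.0931,.0365,86.7)
E
```

```text
clock: 27.18
eef_pos: [0.5534, 0.0928, 0.0396]
tool_rot: [0.029, 1.0, 0.0, 0.001]
ft_force: [0.3, 0.6, 0.8]
grip_width: -0.0004
grasp_force: 0.0
now [0.5534 0.0928 0.0396] yaw_y 86.66 tilt [0.001  0.0001] F [0.3 0.6 0.8] w -0.0004 t 27.18
 shift tool mm [1.7 0.2 3.1]
 turn z rad -0.001
```

```bash
python3 -m creep '[[[1.5,0,2.7],[0,0,0]],[[0,0,0],[0,0,0]],[[0,-5,0],[0,0,0]],[[0,-5,0],[0,0,0]],[[0,-5,0],[0,0,0]],[[0,-8,0],[0,0,0]],[[0,-8,0],[0,0,0]],[[0,-8,0],[0,0,0]],[[0,-8,0],[0,0,0]],[[0,0,0],[0,0,0]]]'
python3 - <<'E'
from h import *
rec(); go(.5517,.0931,.0369,86.7)
E
```

```text
clock: 28.42
eef_pos: [0.5485, 0.045, 0.0363]
tool_rot: [0.03, 1.0, -0.001, -0.0]
ft_force: [-0.7, -0.3, 0.4]
grip_width: -0.0003
grasp_force: 0.0
1 0 0
2 196 [38.2 34.4 26.1]
3 0 0
4 0 0
plate 33.5 1857 ((-5.372264862060547, 165.126953125), (113.43548583984375, 141.32981872558594), 6.717440128326416) [ 89.82164751 229.27154697]
plate 40 50134 ((-6.284069061279297, 120.77937316894531), (115.33202362060547, 139.8530731201172), 0.08294980973005295) [ 54.08111973 170.83365212]
now [0.5485 0.0453 0.0363] yaw_y 86.63 tilt [-0.0002 -0.0013] F [-0.7  0.6 -0.1] w 0.0001 t 28.48
 shift tool mm [-0.4 47.9 -0.7]
 turn z rad -0.001
```

```bash
python3 -m creep '[[[0,-6,0],[0,0,0]],[[0,-9,0],[0,0,0]],[[0,-10,0],[0,0,0]],[[0,-10,0],[0,0,0]],[[0,-10,0],[0,0,0]],[[0,-10,0],[0,0,0]],[[0,-10,0],[0,0,0]],[[0,-10,0],[0,0,0]],[[0,-10,0],[0,0,0]],[[0,-10,0],[0,0,0]],[[0,0,0],[0,0,0]]]'
python3 - <<'E'
from h import *
p,r=rec(); save(p,'w7'); go(.5517,.0931,.0369,86.7)
for x in(-50,-30,30,50):
    for zz in ((39,46),):
        b=r[(np.abs(r[:,0]-x)<3)&(r[:,2]>39)&(r[:,2]<46)]; print(x,np.round(b[:,1].max(),1),np.round(b[:,1].min(),1))
E
```

```text
clock: 29.85
eef_pos: [0.5428, -0.0505, 0.0361]
tool_rot: [0.03, 1.0, -0.001, -0.0]
ft_force: [-0.6, -1.3, 1.7]
grip_width: 0.0001
grasp_force: 0.7
1 1464 [-41.7  40.   42.4]
2 118 [37.2 33.4 42.3]
3 753 [ 38.3 -38.6  41.7]
4 259 [-40.  -33.7  41.6]
plate 33.5 4403 ((-1.2529525756835938, 108.78654479980469), (230.9588623046875, 125.28260040283203), 89.84310150146484) [ -5.42587571 215.66072153]
plate 40 49832 ((-6.2821807861328125, 24.911972045898438), (115.37702178955078, 141.05389404296875), 0.17948174476623535) [-42.19729059  75.17749843]
now [ 0.5428 -0.0501  0.0362] yaw_y 86.6 tilt [-0.0005 -0.0023] F [ 0.3 -1.   1.5] w 0.0001 t 29.9
 shift tool mm [ -0.4 143.5  -1.1]
 turn z rad -0.002
-50 76.4 -34.2
-30 76.2 -38.7
30 35.1 -45.0
50 21.4 -45.1
```

View pics/w7.png

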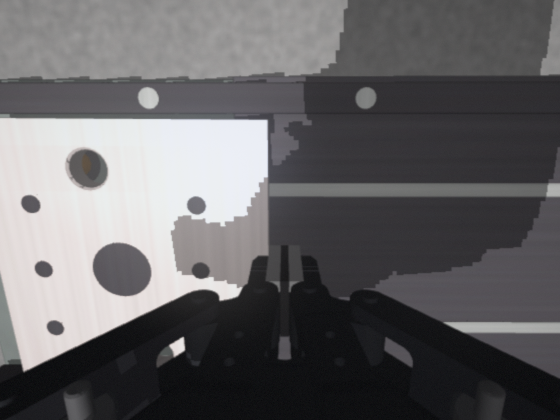

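The left hole at (87,167) already shows the brass pin, with about 16 mm to go. I'll push on slowly.

```bash
python3 -m creep '[[[0,-3,0],[0,0,0]],[[0,-3,0],[0,0,0]],[[0,-3,0],[0,0,0]],[[0,-2,0],[0,0,0]],[[0,-2,0],[0,0,0]],[[0,-1,0],[0,0,0]],[[0,-1,0],[0,0,0]],[[0,0,0],[0,0,0]]]'
python3 - <<'E'
from h import *
p,r=rec(); go(.5517,.0931,.0369,86.7)
for x in(-50,-30):
        b=r[(np.abs(r[:,0]-x)<3)&(r[:,2]>34.5)&(r[:,2]<46)&(r[:,1]<90)&(r[:,1]>-60)]; print(x,np.round(b[:,1].max(),1),np.round(b[:,1].min(),1),np.median(b[:,2]))
E
```

```text
clock: 30.9
eef_pos: [0.5422, -0.064, 0.0363]
tool_rot: [0.029, 1.0, -0.0, 0.0]
ft_force: [-0.0, 0.9, -0.3]
grip_width: -0.0003
grasp_force: 0.0
1 1422 [-41.7  40.1  41.3]
2 0 0
3 766 [ 37.6 -40.6  36.6]
4 1283 [-41.7 -40.   36.5]
plate 33.5 26695 ((-4.372749328613281, 75.97476196289062), (270.5235595703125, 123.70452117919922), 88.67333221435547) [-57.00776292 192.39412364]
plate 40 16352 ((-16.996665954589844, 28.373027801513672), (104.95250701904297, 94.49132537841797), 20.51198959350586) [ 3.95779643 61.70829244]
now [ 0.5422 -0.0639  0.0363] yaw_y 86.67 tilt [-0.0001 -0.0004] F [-0.4  0.1 -1. ] w -0.0002 t 30.95
 shift tool mm [ -0.4 157.3  -0.7]
 turn z rad -0.001
-50 80.9 -51.7 39.625925256065116
-30 68.9 -56.7 39.14557644962732
```

The leading end is down on the buttons and the trailing edge still sits on the deck lip. It needs about 1–2 mm more.

```bash
python3 -m creep '[[[0,-0.7,0],[0,0,0]],[[0,-0.7,0],[0,0,0]],[[0,-0.7,0],[0,0,0]],[[0,0,0],[0,0,0]]]'
python3 - <<'E'
from h import *
p,r=rec(); go(.5517,.0931,.0369,86.7)
for x in(-50,-30):
        b=r[(np.abs(r[:,0]-x)<3)&(r[:,2]>34.5)&(r[:,2]<46)&(r[:,1]<63)&(r[:,1]>-60)]; print(x,np.round(b[:,1].max(),1),np.round(b[:,1].min(),1),np.median(b[:,2]))
E
```

```text
clock: 31.45
eef_pos: [0.5421, -0.0652, 0.0363]
tool_rot: [0.029, 1.0, 0.0, -0.0]
ft_force: [0.7, 2.6, -0.4]
grip_width: 0.0001
grasp_force: 1.1
1 1418 [-41.6  40.   41.2]
2 0 0
3 732 [ 37.3 -40.7  36.5]
4 1282 [-41.7 -40.   36.5]
plate 33.5 26886 ((-1.3408927917480469, 75.01367950439453), (269.1034240722656, 125.10954284667969), 89.88117218017578) [-57.50266464 191.20663582]
plate 40 15973 ((-10.30819320678711, 33.234779357910156), (106.79846954345703, 94.5387954711914), 0.03848433494567871) [ 4.42983302 61.3133651 ]
now [ 0.5421 -0.0653  0.0363] yaw_y 86.71 tilt [-0.      0.0007] F [ 0.   2.2 -0.3] w -0.0 t 31.5
 shift tool mm [ -0.5 158.7  -0.5]
 turn z rad 0.0
-50 61.7 -53.4 39.49820912121049
-30 61.9 -58.4 39.06057673240484
```

```bash
python3 -m creep '[[[0,-0.7,0],[0,0,0]],[[0,-0.7,0],[0,0,0]],[[0,0,0],[0,0,0]]]'
python3 -m creep '[[[0,-0.7,0],[0,0,0]],[[0,-0.7,0],[0,0,0]],[[0,0,0],[0,0,0]]]'
python3 - <<'E'
from h import *
p,r=rec(); save(p,'w9'); go(.5517,.0931,.0369,86.7)
E
```

```text
clock: 31.88
eef_pos: [0.5421, -0.0675, 0.0364]
tool_rot: [0.029, 1.0, -0.0, 0.0]
ft_force: [0.2, -0.7, 0.9]
grip_width: 0.0
grasp_force: 0.0
clock: 32.25
eef_pos: [0.5419, -0.0686, 0.0363]
tool_rot: [0.029, 1.0, -0.0, -0.0]
ft_force: [-0.3, 0.7, -0.1]
grip_width: -0.0003
grasp_force: 0.0
1 1352 [-41.6  40.   36.1]
2 0 0
3 683 [ 36.8 -41.   36.1]
4 1353 [-41.7 -40.   36. ]
plate 33.5 52585 ((-1.4966011047363281, 72.91190338134766), (267.42822265625, 125.30360412597656), 89.71941375732422) [-57.86880372 180.0847554 ]
plate 40 150 ((-11.077140808105469, 64.86243438720703), (24.67559814453125, 5.173201084136963), 89.45407104492188) [53.13235777 76.78752773]
now [ 0.542  -0.0685  0.0363] yaw_y 86.68 tilt [ 0. -0.] F [-0.1  0.6  0. ] w -0.0002 t 32.3
 shift tool mm [ -0.4 161.9  -0.6]
 turn z rad -0.0
```

It dropped: the plate's top is at 36 mm over buttons 1, 3 and 4. I'll back off, lift clear and check.

```bash
python3 -m creep '[[[0,4,0],[0,0,0]],[[0,10,-5],[0,0,0]],[[0,0,-50],[0,0,0]],[[50,0,-50],[0,0,0]],[[50,0,-40],[0,0,0]],[[50,0,0],[0,0,0]],[[0,0,0],[0,0,0]],[[0,0,0],[0,0,0]]]'
python3 - <<'E'
from h import *
for n in('side','scene'):
    p=shot(n); w=cloud(p).reshape(-1,3); a=np.radians(-3.25); c,s=np.cos(a),np.sin(a); d=w[:,:2]-[.5404,-.1315]
    r=np.c_[d[:,0]*c+d[:,1]*s,-d[:,0]*s+d[:,1]*c,w[:,2]]*1e3
    for i,(x,y) in enumerate(((-40,40),(40,40),(40,-40),(-40,-40))):
        b=r[(np.hypot(r[:,0]-x,r[:,1]-y)<15)&(r[:,2]>23.5)&(r[:,2]<46)]; print(n,i+1,len(b),np.round(np.median(b,0),1))
    g=w[(np.abs(w[:,0]-.546)<.03)&(np.abs(w[:,1]-.295)<.03)]; print('gauge top',np.nanmax(g[:,2]))
a=p['image']; b=shot('side')['image']
cv2.imwrite('pics/end.png',cv2.resize(np.hstack([a[100:300,180:460],b[100:300,110:390]]),None,fx=1.4,fy=1.4))
print(bot.get_obs()['ft_force'],bot.get_obs()['clock'])
E
```

```text
clock: 33.3
eef_pos: [0.4008, -0.0459, 0.1752]
tool_rot: [0.029, 1.0, -0.0, 0.001]
ft_force: [0.2, 0.4, 0.3]
grip_width: 0.0003
grasp_force: 0.0
side 1 75 [-39.1  40.3  36.3]
side 2 65 [40.4 40.4 36.3]
side 3 83 [ 39.6 -40.7  36.3]
side 4 89 [-39.8 -39.9  36.1]
gauge top 0.11615996535340845
scene 1 83 [-41.3  39.8  35.1]
scene 2 97 [39.3 39.8 34.9]
scene 3 111 [ 39.9 -40.   34.9]
scene 4 94 [-39.6 -39.8  34.9]
gauge top 0.18394339764051132
[0.98689778 0.07416463 0.17267624] 33.45
```

View pics/end.png

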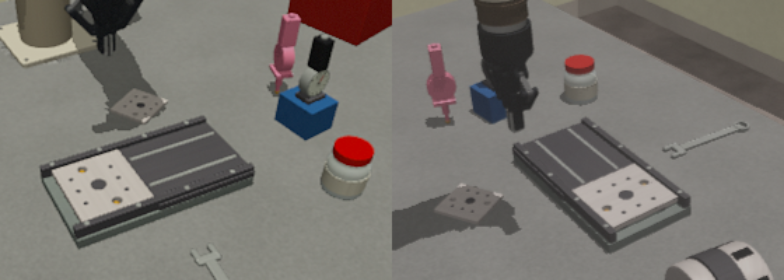

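The plate lies flat and level in the nest with both brass pins showing through its holes. The gauge stands upright in its stand, and the bystanders haven't moved.

```bash
python3 -c "
from workcell import workorder; print(workorder.job_done())"
```

```text
the job is handed in; nothing more can be done
None
```

The job is done and handed in at about 33 s: all four buttons were gauged in order, and button 2 was about 5 mm high and is now pressed level. The gauge is back upright in its stand, and the plate sits flat over both pins.

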